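# Put the film canisters away in the shelf organiser

## Task

Put the film away with light fingertip touches: press the two canister lids that stand proud fully down (either first), then push the pull-out tray fully home, and last of all tip the bin of spare lids shut. Nothing is to be picked up, and the other things on the shelf stay where they stand.

Things in the scene. Friction and masses are not known exactly. Their poses are not given: they have to be found in the camera images.
- organiser: Clear acrylic desk organiser, fixed, on a floating shelf whose upper face is 120 mm above the desk. 130 deep (x), 216 wide (y), 84 high. Origin: centre of its underside, on the shelf; x points from its front to its back (its open front is at x = -65), y along its width, z up. Left half (centre y = +48): bay with the pull-out tray, roof of the bay 64 mm above the underside. Right half (centre y = -58): tilt-out bin. Wants light touches: no more than 30 N on any part of it.
- tray (a joint): Pull-out tray, how far it is out, m: 0 = fully home (its front panel flush with the organiser's front), 0.100 at the start. Slides along the organiser's x with 1 to 2 N and stays where it is left; solid stop at 0. A canister whose lid stands proud strikes the roof of the bay and stops the tray.
- tray_front (a point): Middle of the front edge of the tray's finger lip, the spot to push. The lip is 56 wide, 4 thick, 59 mm above the organiser's underside, and stands 8 mm out from the tray's front panel (108 wide, from 5 to 61 mm above the underside). Axes as the organiser's: push along +x. With the tray home this point is at organiser x = -73, y = +48.
- bin (a joint): Tilt-out bin with spare lids in it, tilt in rad: 0 = shut (front panel upright and flush with the organiser's front), 0.35 to 0.60 at the start, 0.65 at the stop. Turns on a hinge along its lower front edge; about 1 N at the lip moves it; it stays where it is left; solid stop at 0.
- bin_lip (a point): Middle of the front edge of the bin's finger lip, the spot to push; lip 50 wide, 4 thick, standing 8 mm out from the bin's front panel (88 wide, 74 high), 72 mm above the hinge. Axes turn with the bin. With the bin shut this point is at organiser x = -73, y = -58, z = +78.
- bin_hinge (a point): Middle of the bin's hinge line, at organiser x = -63, y = -58, z = +6; the hinge runs along the organiser's y.
- can_a: One of the TWO canisters whose lid stands proud at the start. Translucent film canister 32 in diameter, 50 high, loose, standing in one of the tray's four wells (2 by 2, 46 mm between centres; wells 18 deep, canister floor 8 mm above the organiser's underside, on a foam liner that gives 1 mm per 6 N). Origin: centre of its underside; z up.
- lid_a (a joint): Lid of can_a: how far it stands up from fully on, m. 0 = fully on, 0.0085 to 0.0105 at the start. About 4 N downward slides it on; solid stop at 0 (but the foam under the canister gives 1 mm per 6 N); it stays where it is left. Press lightly, under 25 N.
- lid_a_top (a point): Centre of the flat top of the lid of can_a: grey plastic disc 34 in diameter; fully on, its top is 52 mm above the canister's underside, that is 60 mm above the organiser's underside.
- can_b: One of the TWO canisters whose lid stands proud at the start. Translucent film canister 32 in diameter, 50 high, loose, standing in one of the tray's four wells (2 by 2, 46 mm between centres; wells 18 deep, canister floor 8 mm above the organiser's underside, on a foam liner that gives 1 mm per 6 N). Origin: centre of its underside; z up.
- lid_b (a joint): Lid of can_b: how far it stands up from fully on, m. 0 = fully on, 0.0085 to 0.0105 at the start. About 4 N downward slides it on; solid stop at 0 (but the foam under the canister gives 1 mm per 6 N); it stays where it is left. Press lightly, under 25 N.
- lid_b_top (a point): Centre of the flat top of the lid of can_b: grey plastic disc 34 in diameter; fully on, its top is 52 mm above the canister's underside, that is 60 mm above the organiser's underside.
- can_c: One of the two canisters whose lid is already fully on at the start. Translucent film canister 32 in diameter, 50 high, loose, standing in one of the tray's four wells (2 by 2, 46 mm between centres; wells 18 deep, canister floor 8 mm above the organiser's underside, on a foam liner that gives 1 mm per 6 N). Origin: centre of its underside; z up.
- lid_c (a joint): Lid of can_c: how far it stands up from fully on, m. 0 = fully on, and so at the start.
- lid_c_top (a point): Centre of the flat top of the lid of can_c: grey plastic disc 34 in diameter; fully on, its top is 52 mm above the canister's underside, that is 60 mm above the organiser's underside.
- can_d: One of the two canisters whose lid is already fully on at the start. Translucent film canister 32 in diameter, 50 high, loose, standing in one of the tray's four wells (2 by 2, 46 mm between centres; wells 18 deep, canister floor 8 mm above the organiser's underside, on a foam liner that gives 1 mm per 6 N). Origin: centre of its underside; z up.
- lid_d (a joint): Lid of can_d: how far it stands up from fully on, m. 0 = fully on, and so at the start.
- lid_d_top (a point): Centre of the flat top of the lid of can_d: grey plastic disc 34 in diameter; fully on, its top is 52 mm above the canister's underside, that is 60 mm above the organiser's underside.
- cup: White ceramic cup, 80 across, 82 high, loose, beside the organiser. Origin: centre of its underside. Leave alone.
- loupe: Black plastic loupe, 50 across, 46 high, loose, standing on the shelf just right of the bin and a little in front of it. Origin: centre of its underside. Leave alone.
- reel: Stainless film reel lying flat, 80 across, 46 high, loose, beside the organiser. Origin: centre of its underside. Leave alone.
- tank: Steel developing tank with black cap, 91 across, 108 high, loose, farther left on the shelf. Origin: centre of its underside. Leave alone.
- blower: Rubber air blower standing on its base, 58 across, 98 high, loose, farther right on the shelf. Origin: centre of its underside. Leave alone.

How it is judged (in metres and radians):
On the way, in this order (a step that is already met when the one before it is completed fails the run):
1. both proud lids are pressed fully on (within 1.5 mm) while the tray is still out and the bin still open (value of joint each of lid_a, lid_b below 0.0015 m and value of joint tray above 0.08 m and value of joint bin above 0.2 rad), for 0.1 s.
2. the tray is fully home (within 3 mm) while the bin is still open (value of joint each of lid_a, lid_b below 0.0015 m and value of joint tray below 0.003 m and value of joint bin above 0.2 rad), for 0.1 s.
3. the bin is shut (within 0.04 rad, 3 mm at the lip) (value of joint tray below 0.003 m and value of joint bin below 0.04 rad), for 0.1 s.
At the end, for the whole second after the job is handed in: All four lids fully on (within 1.5 mm), the tray home (within 3 mm), the bin shut (within 0.04 rad, 3 mm at its lip), the four canisters at rest and upright (within 0.15 rad) in the tray (all of step 3 and value of joint each of lid_a, lid_b, lid_c, lid_d below 0.0015 m and angle between each of can_a, can_b, can_c, can_d's own z axis and vertical below 0.15 rad and linear speed of each of can_a, can_b, can_c, can_d below 0.02 m/s); the robot touches nothing.
It fails at once if a canister or its lid is touched with more than 25 N (contact force between any of the arm, the fingers and can_a above 25 N or contact force between any of the arm, the fingers and can_b above 25 N or contact force between any of the arm, the fingers and can_c above 25 N or contact force between any of the arm, the fingers and can_d above 25 N).
It fails at once if the organiser, its tray or its bin is touched with more than 30 N (contact force between any of the arm, the fingers and organiser above 30 N).
It fails at once if a canister is lifted by more than 12 mm (z of any of can_a, can_b, can_c, can_d in the frame of organiser above 0.02 m).
It fails at once if a lid that was on is pulled up by more than 3 mm (value of joint any of lid_c, lid_d above 0.003 m).
It fails at once if the cup, loupe, reel, tank or blower is moved by more than 15 mm (distance of any of cup, loupe, reel, tank, blower from where it was at the start of the episode above 0.015 m).
It also fails if it takes over 51 s, if anything falls off the work surface, if the arm or the gripper's body presses on something with over 40 N, if the wrist force passes 120 N, or if a joint passes its speed limit or range.

## Robot

A 6-joint arm with a two-finger parallel gripper is mounted at the origin on the work surface. World frame = base frame: x ahead of the robot, y to its left, z up, the work surface at z = 0. Lengths are in m, angles in degrees, forces in N, time in s.
With the tool pointing down it reaches from about 0.35 to 0.85 m from the base axis. Payload 8.1 kg.
Tool frame: the origin (TCP) lies between the finger pads; the fingertips stand 25 mm ahead of it and the grasp point (between the pads) lies 6 mm ahead of it; z points along the fingers, y is the line along which they close (so a half turn about z gives the same grasp; the last joint's range is limited). The gripper opens to 93 mm and grips with 3 to 60 N. Pads are 15 mm wide; open, the fingers measure 128 mm over their backs; the gripper's body (75 mm by 188 mm) begins 65 mm behind the grasp point.
Start: joints at [65.867, 7.471, 85.268, -0, 87.261, -4.893], TCP at [0.198, 0.567, 0.209] pointing down, gripper open.
Joint ranges: [-169.43, 169.43], [-51.17, 129.36], [1.28, 143.12], [-76.62, 256.62], [0, 156.53], [-152.29, 152.29]. Speed limits (degrees/s): [136.94, 136.94, 159.86, 180, 180, 180].

## Interface

Orientations are given as [roll, pitch, yaw] about the fixed x, y, z axes, in that order (R = Rz(yaw) Ry(pitch) Rx(roll)).
In Python, from workcell import * gives the robot as it stands.
- The arm moves only by the shell command python3 -m inch 'ROWS' [FORCE]. ROWS is JSON, a list of rows, each an object of numbers: "x", "y", "z": the shift along the tool's x, y, z each as a share of 30 mm, from -1 to 1; "twist": the turn about the tool's z as a share of 90 degrees, from -1 to 1; "grip": the closure in counts, from 0 (fully open) to 255 (shut). A call has 1 to 8 rows; each row shifts and turns the commanded pose from where the row before left it, along the tool's axes as they then stand; what a row does not reach is not made up. A row lasts 1/10 s, in which the tool goes at most 50 mm and 8.59 degrees, less where a joint would pass 70% of its speed; a pose out of reach is approached as far as the arm can. A call with a number of a shift or a turn outside -1 to 1 is refused whole. A call with a gripper value outside its range is refused whole. The fingers move at their own pace and stop on an object; FORCE is the grip in N (left out, the last holds). Time passes only in rows, so rows that do not move let the fingers close. It gives the time, the measured TCP pose, the force, the opening and the grip force at its end, in the units of the state.
- observe(): the state, without advancing time (a new reading comes with each control period).
- grab_frame(name): name is "scene" or "top" or "wrist"; returns a dict with "pixels" (384x512x3 uint8, red, green, blue), "camera_matrix" (3x3 intrinsics, pixels), "position" and "orientation" of the camera in the world. Camera axes: x right, y down, z forward; pixel columns grow to the right and rows downward; lengths in m; the calibration is good to about 2 mm. A picture is of the moment at which its call begins. There is no depth.
- sign_off(): hands the job in; it is judged then, once.
Trained networks look in a picture, given as the dict that the camera call returned (one of the last four; its "shot" number tells which), for a name from the list of things; names that differ only in an ending like _2 or _b are one class to them, and where a whole thing is asked for, a point or a joint stands for the part that bears it (a point fixed in the world has none). Each returns a list of dicts, best first, with "confidence" (0 to 1); they miss things now and then, are a little off and sometimes report something else, mostly with a low value. They report only what shows in the picture. A call takes as long as a camera call.
- search_frame(picture, name): "at" ([x, y, z] in m, in world coordinates, good to about 4 mm: the middle of the surface that is visible of it).
- regions_of(picture, name): "mask" (384x512 bool, what is visible of it).
The state is a dict: "time_s": time; "qpos": joint angles; "qvel": joint speeds; "effort": joint torques, N m; "ee_pos": TCP position; "orientation": TCP orientation; "wrist_force": force on the tool from outside, world axes, zero at the start; "torque": the same for the moment, N m; "finger_gap": finger opening in m; "gripper_force": force on a finger pad.
Only numpy, scipy, OpenCV 4.12 (cv2) and the standard library are available. Lean on these libraries where they do the work, as an engineer would, in place of code of your own. Each camera call takes 0.05 s, during which the arm holds its last target. There are 200 camera calls.

## Working session

There is one attempt and no reset: what is moved stays moved. The work goes in short steps, Python scripts to look and compute and a shell command to move; the robot and the scene stay as the last step left them, time stands still between calls to the robot, and variables do not carry over. Pictures are saved under pics/ and viewed, at most 11 in all, crops included, and the job is handed in when it is done.

```bash
ls; mkdir -p pics
cat > h.py <<'E'
from workcell import *
import numpy as np, cv2
from scipy.spatial.transform import Rotation as R
E
python3 - <<'E'
from h import *
s=observe(); print(s)
f={n:grab_frame(n) for n in("scene","top","wrist")}
for n,p in f.items():
    cv2.imwrite(f"pics/{n}0.png",p["pixels"][:,:,::-1]); print(n,p["position"],p["orientation"],p["camera_matrix"][0])
for n in("scene","top"):
    for t in("organiser","tray_front","bin_lip","bin_hinge","lid_a_top","lid_c_top","can_a","loupe","cup","reel"):
        try: print(n,t,[(np.round(d["at"],3).tolist(),round(d["confidence"],2)) for d in search_frame(f[n],t)][:5])
        except Exception as e: print(t,e)
cv2.imwrite("pics/st.png",np.vstack([f["scene"]["pixels"],f["top"]["pixels"]])[:,:,::-1])
E
```

```text
pics
{'time_s': 0.0, 'qpos': array([ 6.58670353e+01,  7.51503941e+00,  8.53302258e+01, -3.05019500e-04,
        8.72621664e+01, -4.89294482e+00]), 'qvel': array([-0.03397495, -0.01021693, -0.02567895, -0.05988162,  0.04083017,
       -0.01547893]), 'effort': array([ 1.78539438e-03, -5.59855950e+01, -4.91760314e+01,  7.69760530e-02,
        3.55485664e-02, -1.41029614e-04]), 'ee_pos': array([0.19744837, 0.56594347, 0.20787913]), 'orientation': array([-1.79892934e+02, -8.85975701e-03,  1.60759987e+02]), 'wrist_force': array([-0.54641446, -0.38739982,  0.13163973]), 'torque': array([-0.00691342, -0.00849731,  0.01603259]), 'gripper_force': 0.0, 'finger_gap': 0.092996196360983}
scene [1.36188106 0.26276602 1.24931989] [-142.73335699    0.40659     107.59779444] [393.06242267   0.         248.19019513]
top [0.39071125 0.02247655 1.39656105] [-169.32812416   -0.39060687  -90.46924135] [438.26053892   0.         254.2660125 ]
wrist [0.12703043 0.59088756 0.38300546] [1.64455725e+02 1.19137561e-01 7.07406073e+01] [290.90475055   0.         255.60433765]
scene organiser [([0.664, -0.013, 0.18
[... 565 characters left out ...]
0.166], 0.82)]
top organiser [([0.643, -0.014, 0.185], 0.78)]
top tray_front [([0.555, 0.023, 0.144], 0.82), ([0.525, 0.047, 0.187], 0.46)]
top bin_lip [([0.61, -0.08, 0.162], 0.8), ([0.589, -0.166, 0.167], 0.18)]
top bin_hinge [([0.525, 0.005, 0.19], 0.71), ([0.61, -0.078, 0.16], 0.58), ([0.671, 0.183, 0.154], 0.19)]
top lid_a_top [([0.525, 0.047, 0.186], 0.68)]
top lid_c_top [([0.589, -0.164, 0.165], 0.72)]
top can_a [([0.529, 0.008, 0.186], 0.71), ([0.572, 0.005, 0.18], 0.64), ([0.521, 0.05, 0.188], 0.53), ([0.572, 0.052, 0.18], 0.53)]
top loupe [([0.591, -0.164, 0.166], 0.54)]
top cup [([0.672, 0.183, 0.154], 0.68)]
top reel [([0.675, -0.214, 0.167], 0.78), ([0.573, 0.004, 0.177], 0.39)]
```

View pics/scene0.png

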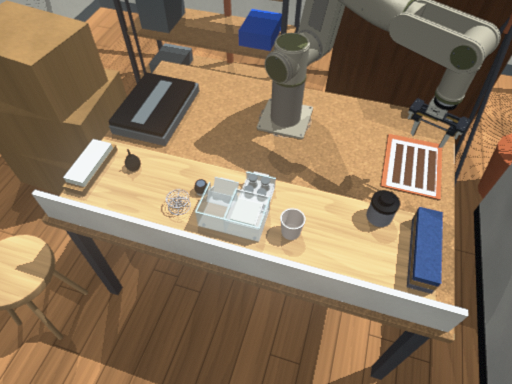

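View pics/top0.png

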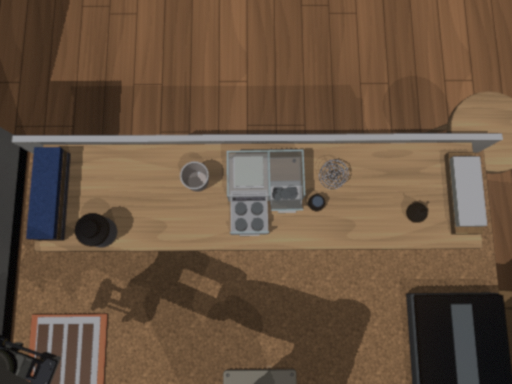

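The scene view shows the organiser near px (235,205) with its tray pulled toward the robot and four lids at (250-270,180-195). The top view shows the lids at (240-260,208-224), the bin at (287,195) and the loupe at (317,202). The networks give the front pair z≈0.188 and the rear pair z≈0.179, so the front two look proud. I'll move the wrist camera over for a closer look.

```bash
python3 -m inch '[{"z":-1,"twist":-0.0713,"grip":255},{"z":-1,"twist":-0.0713,"grip":255},{"z":-1,"twist":-0.0713,"grip":255},{"x":-0.46,"y":-1,"grip":255},{"x":-0.46,"y":-1,"grip":255},{"x":-0.46,"y":-1,"grip":255},{"x":-0.46,"y":-1,"grip":255},{"x":-0.46,"y":-1,"grip":255}]' 10
python3 -m inch '[{"x":-0.46,"y":-1},{"x":-0.46,"y":-1},{"x":-0.46,"y":-1},{"x":-0.46,"y":-1},{"x":-0.46,"y":-1},{"x":-0.46,"y":-1},{"x":-0.46,"y":-1},{"x":-0.46,"y":-1}]'
```

```text
schema error: expected keys x, y, z, twist, grip
schema error: expected keys x, y, z, twist, grip
```

All keys are required in every row.

```bash
python3 -m inch '[{"x":0,"y":0,"z":-1,"twist":-0.0713,"grip":255},{"x":0,"y":0,"z":-1,"twist":-0.0713,"grip":255},{"x":0,"y":0,"z":-1,"twist":-0.0713,"grip":255},{"x":-0.46,"y":-1,"z":0,"twist":0,"grip":255},{"x":-0.46,"y":-1,"z":0,"twist":0,"grip":255},{"x":-0.46,"y":-1,"z":0,"twist":0,"grip":255},{"x":-0.46,"y":-1,"z":0,"twist":0,"grip":255},{"x":-0.46,"y":-1,"z":0,"twist":0,"grip":255}]' 10
python3 -m inch '[{"x":-0.46,"y":-1,"z":0,"twist":0,"grip":255},{"x":-0.46,"y":-1,"z":0,"twist":0,"grip":255},{"x":-0.46,"y":-1,"z":0,"twist":0,"grip":255},{"x":-0.46,"y":-1,"z":0,"twist":0,"grip":255},{"x":-0.46,"y":-1,"z":0,"twist":0,"grip":255},{"x":-0.46,"y":-1,"z":0,"twist":0,"grip":255},{"x":-0.46,"y":-1,"z":0,"twist":0,"grip":255},{"x":-0.46,"y":-1,"z":0,"twist":0,"grip":255}]'
```

```text
time_s: 1.95
ee_pos: [0.267, 0.4154, 0.299]
orientation: [180.0, 0.0, -180.0]
wrist_force: [0.3, -0.4, 1.3]
finger_gap: 0.0333
gripper_force: 0.0
time_s: 2.75
ee_pos: [0.3775, 0.1753, 0.2992]
orientation: [180.0, 0.0, -180.0]
wrist_force: [1.2, 0.4, 0.5]
finger_gap: 0.0004
gripper_force: 0.0
```

```bash
python3 -m inch '[{"x":-0.46,"y":-1,"z":0,"twist":0,"grip":255},{"x":-0.46,"y":-1,"z":0,"twist":0,"grip":255},{"x":-0.46,"y":-1,"z":0,"twist":0,"grip":255},{"x":-0.46,"y":-1,"z":0,"twist":0,"grip":255},{"x":-0.2,"y":-0.5,"z":0,"twist":0,"grip":255},{"x":0,"y":0,"z":0,"twist":0,"grip":255},{"x":0,"y":0,"z":0,"twist":0,"grip":255}]'
python3 - <<'E'
from h import *
p=grab_frame("wrist"); cv2.imwrite("pics/w1.png",cv2.resize(p["pixels"],(800,600))[:,:,::-1]);print(p["position"],p["orientation"])
for t in("organiser","tray_front","bin_lip","bin_hinge","lid_a_top","can_a","loupe"):
    print(t,[(np.round(d["at"],3).tolist(),round(d["confidence"],2)) for d in search_frame(p,t)][:5])
E
```

```text
time_s: 3.45
ee_pos: [0.4383, 0.0416, 0.299]
orientation: [180.0, -0.0, 180.0]
wrist_force: [0.2, -0.1, -0.2]
finger_gap: 0.0003
gripper_force: 0.0
[0.36360529 0.04173691 0.4739597 ] [1.64466553e+02 7.64581042e-03 8.99318421e+01]
organiser [([0.601, -0.017, 0.179], 0.72)]
tray_front [([0.504, 0.003, 0.153], 0.94)]
bin_lip [([0.623, -0.118, 0.176], 0.88), ([0.66, -0.221, 0.12], 0.5)]
bin_hinge [([0.624, -0.118, 0.171], 0.74)]
lid_a_top []
can_a []
loupe [([0.578, -0.166, 0.142], 0.77)]
```

View pics/w1.png

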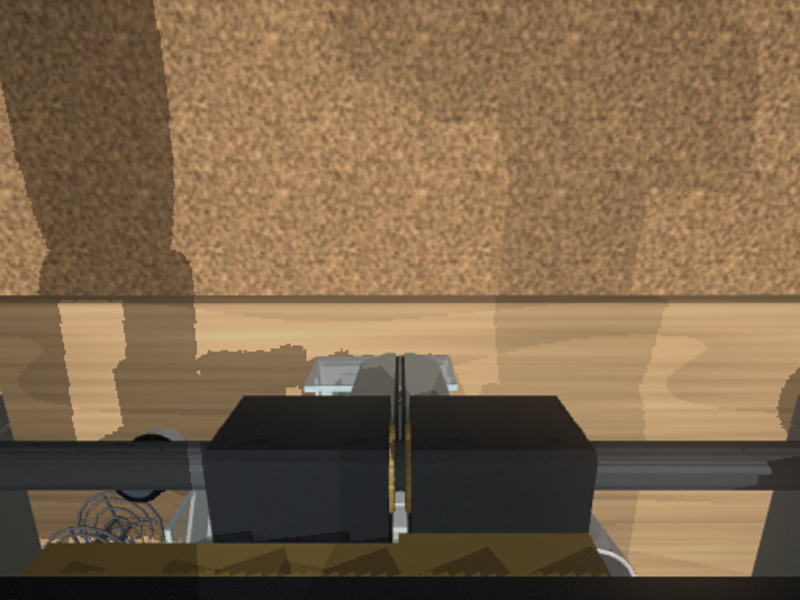

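The closed fingers cover most of the organiser in this view; only the tray front shows, at px (310-455,355-395). I'll fly the tool over the organiser so the tray falls in the clear part of the picture, and take two views.

```bash
python3 -m inch '[{"x":-1,"y":0.1,"z":0,"twist":0,"grip":255},{"x":-1,"y":0.1,"z":0,"twist":0,"grip":255},{"x":-1,"y":0.1,"z":0,"twist":0,"grip":255},{"x":-1,"y":0.1,"z":0,"twist":0,"grip":255},{"x":-1,"y":0.1,"z":0,"twist":0,"grip":255},{"x":-0.7,"y":0.1,"z":0,"twist":0,"grip":255},{"x":0,"y":0,"z":0,"twist":0,"grip":255},{"x":0,"y":0,"z":0,"twist":0,"grip":255}]'
cat >> h.py <<'E'
def shoot(tag,names):
    p=grab_frame("wrist"); im=p["pixels"]; cv2.imwrite(f"pics/{tag}.png",cv2.resize(im,(800,600))[:,:,::-1])
    np.savez(f"{tag}.npz",im=im,K=p["camera_matrix"],p=p["position"],o=p["orientation"])
    for t in names: print(t,[(np.round(d["at"],3).tolist(),round(d["confidence"],2)) for d in search_frame(p,t)][:5])
E
python3 -c "
from h import *
shoot('w2',('tray_front','bin_lip','bin_hinge','lid_a_top','lid_c_top','can_a'))"
python3 -m inch '[{"x":0,"y":-1,"z":0,"twist":0,"grip":255},{"x":0,"y":-1,"z":0,"twist":0,"grip":255},{"x":0,"y":-1,"z":0,"twist":0,"grip":255},{"x":0,"y":-0.6,"z":0,"twist":0,"grip":255},{"x":0,"y":0,"z":0,"twist":0,"grip":255},{"x":0,"y":0,"z":0,"twist":0,"grip":255}]'
python3 -c "
from h import *
shoot('w3',('tray_front','bin_lip','bin_hinge','lid_a_top','lid_c_top','can_a'))"
```

```text
time_s: 4.65
ee_pos: [0.609, 0.0598, 0.2983]
orientation: [-180.0, -0.1, -180.0]
wrist_force: [-0.8, 0.6, -0.1]
finger_gap: 0.0006
gripper_force: 0.0
tray_front [([0.553, 0.032, 0.144], 0.9)]
bin_lip [([0.606, -0.084, 0.166], 0.91)]
bin_hinge [([0.575, 0.004, 0.176], 0.62), ([0.608, -0.083, 0.164], 0.6), ([0.525, 0.053, 0.189], 0.3)]
lid_a_top [([0.525, 0.051, 0.185], 0.94)]
lid_c_top [([0.573, 0.007, 0.176], 0.69)]
can_a [([0.576, 0.011, 0.18], 0.83), ([0.531, 0.053, 0.19], 0.74), ([0.529, 0.011, 0.193], 0.71), ([0.574, 0.053, 0.18], 0.69)]
time_s: 5.6
ee_pos: [0.6094, -0.0482, 0.2991]
orientation: [180.0, 0.0, 180.0]
wrist_force: [0.8, 0.6, 0.2]
finger_gap: 0.0005
gripper_force: 0.0
tray_front [([0.531, 0.046, 0.188], 0.54)]
bin_lip [([0.608, -0.077, 0.164], 0.71)]
bin_hinge [([0.613, -0.078, 0.164], 0.56)]
lid_a_top [([0.525, 0.052, 0.188], 0.87)]
lid_c_top [([0.576, 0.007, 0.178], 0.67), ([0.549, 0.02, 0.142], 0.19)]
can_a [([0.53, 0.048, 0.19], 0.91), ([0.572, 0.008, 0.18], 0.86), ([0.527, 0.008, 0.194], 0.65), ([0.572, 0.048, 0.178], 0.59)]
```

View pics/w2.png

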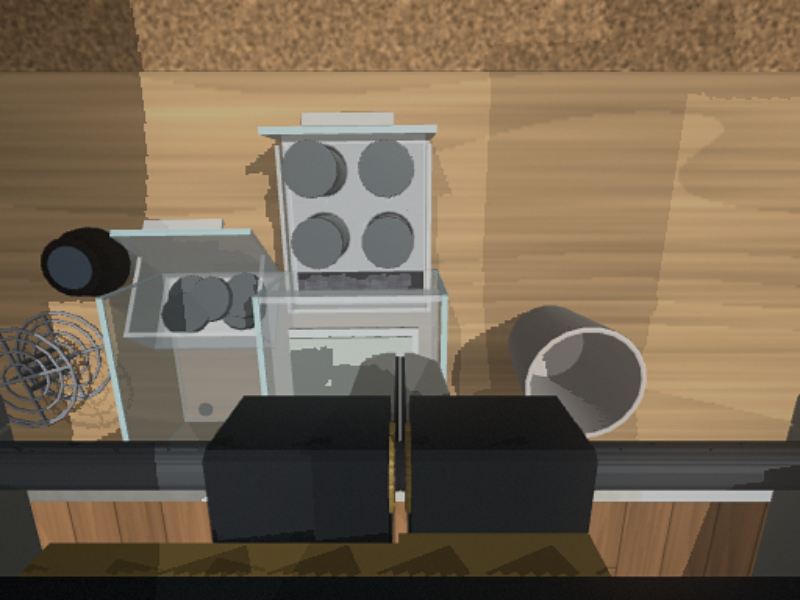

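View pics/w3.png

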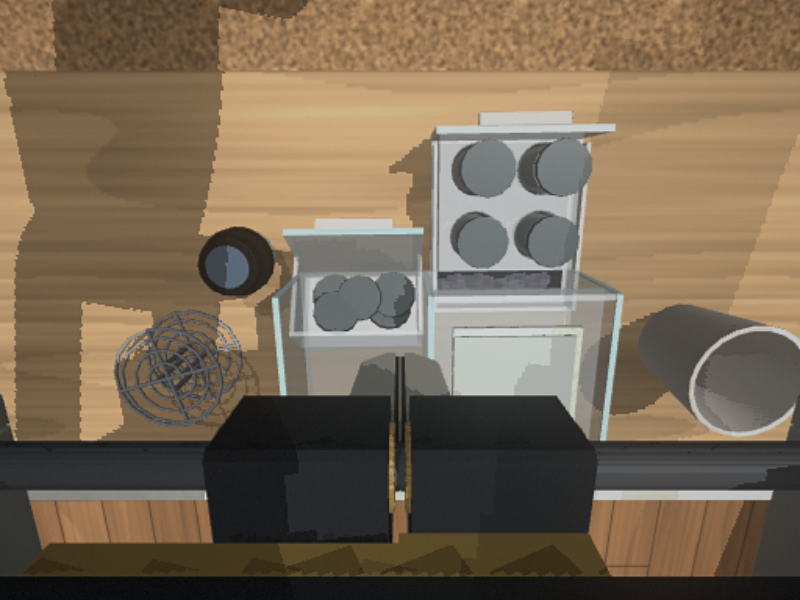

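Both views show four lids: front pair w2 (310,168), (386,168) and w3 (487,168), (563,166); rear pair w2 (320,241), (388,241) and w3 (480,240), (550,241). The tray lip's front edge is at w2 (347,114) and w3 (525,112), and the bin lip at (183,220) and (354,219). I'll triangulate these.

Run:
```python
from h import *
A=[np.load(f"w{i}.npz") for i in(2,3)]
def P(a):
    Rm=R.from_euler("xyz",a["o"],degrees=True).as_matrix().T
    return a["K"]@np.hstack([Rm,-Rm@a["p"].reshape(3,1)])
S=512/800
for n,u,v in[("fr",(310,168),(487,168)),("fl",(386,168),(563,166)),("rr",(320,241),(480,240)),("rl",(388,241),(550,241)),
 ("traylip",(347,114),(525,112)),("lipL",(393,114),(572,111)),("lipR",(302,114),(479,112)),("binlip",(183,220),(354,219)),("panelL",(437,127),(615,127)),("panelR",(258,130),(433,130)),
 ("orgL",(447,295),(622,294)),("orgmid",(255,297),(430,294))]:
    X=cv2.triangulatePoints(P(A[0]),P(A[1]),np.array(u,float)*S,np.array(v,float)*S).ravel(); print(n,np.round(X[:3]/X[3],4))
```

```text
fr [0.5279 0.0053 0.1847]
fl [0.5273 0.0516 0.1847]
rr [0.5743 0.0063 0.1669]
rl [0.5741 0.0521 0.171 ]
traylip [0.4959 0.028  0.1776]
lipL [0.4959 0.0559 0.1793]
lipR [0.4957 0.0005 0.1759]
binlip [ 0.559  -0.0767  0.1829]
panelL [0.5041 0.0824 0.18  ]
panelR [ 0.5053 -0.0273  0.1751]
orgL [0.6029 0.089  0.2023]
orgmid [ 0.6036 -0.0292  0.202 ]
```

The front pair stands proud at z≈0.185–0.19, with a clear disparity step from the rear pair. The tray lip is at x=0.496 and the organiser front at 0.604. The bin lip at x=0.559 means a tilt of about 0.56 rad. All of this fits the given sizes, so I'll press the right front lid first.

```bash
python3 -m inch '[{"x":0.678,"y":0.446,"z":0.3,"twist":0,"grip":255},{"x":0.678,"y":0.446,"z":0.3,"twist":0,"grip":255},{"x":0.678,"y":0.446,"z":0.4,"twist":0,"grip":255},{"x":0.678,"y":0.446,"z":0.4,"twist":0,"grip":255},{"x":0,"y":0,"z":0.6,"twist":0,"grip":255},{"x":0,"y":0,"z":0.6,"twist":0,"grip":255},{"x":0,"y":0,"z":0,"twist":0,"grip":255},{"x":0,"y":0,"z":0,"twist":0,"grip":255}]'
```

```text
time_s: 6.75
ee_pos: [0.5279, 0.0053, 0.2212]
orientation: [180.0, -0.0, -180.0]
wrist_force: [0.5, -0.6, -0.9]
finger_gap: 0.0003
gripper_force: 0.0
```

Well aligned. I'll go down at 1.5 mm per row to just past where the lid should make contact.

```bash
python3 -m inch '[{"x":0,"y":0,"z":0.07,"twist":0,"grip":255},{"x":0,"y":0,"z":0.07,"twist":0,"grip":255},{"x":0,"y":0,"z":0.07,"twist":0,"grip":255},{"x":0,"y":0,"z":0.05,"twist":0,"grip":255},{"x":0,"y":0,"z":0.05,"twist":0,"grip":255},{"x":0,"y":0,"z":0.05,"twist":0,"grip":255},{"x":0,"y":0,"z":0,"twist":0,"grip":255}]'
```

```text
time_s: 7.45
ee_pos: [0.5279, 0.0051, 0.2098]
orientation: [180.0, -0.0, -180.0]
wrist_force: [0.5, -0.3, -0.3]
finger_gap: 0.0007
gripper_force: 0.0
```

```bash
python3 -m inch '[{"x":0,"y":0,"z":0.05,"twist":0,"grip":255},{"x":0,"y":0,"z":0.05,"twist":0,"grip":255},{"x":0,"y":0,"z":0,"twist":0,"grip":255}]'
```

```text
time_s: 7.75
ee_pos: [0.5279, 0.0051, 0.2068]
orientation: [180.0, -0.0, -180.0]
wrist_force: [-0.5, -0.4, 0.8]
finger_gap: 0.0004
gripper_force: 0.0
```

```bash
python3 -m inch '[{"x":0,"y":0,"z":0.035,"twist":0,"grip":255},{"x":0,"y":0,"z":0.035,"twist":0,"grip":255},{"x":0,"y":0,"z":0,"twist":0,"grip":255}]'
python3 -c "
from h import *
shoot('w4',('lid_a_top','can_a'))"
```

```text
time_s: 8.05
ee_pos: [0.528, 0.0051, 0.2049]
orientation: [180.0, -0.0, -180.0]
wrist_force: [-0.6, 0.2, -0.3]
finger_gap: 0.0004
gripper_force: 0.0
lid_a_top [([0.527, 0.051, 0.189], 0.58)]
can_a [([0.528, 0.05, 0.19], 0.9), ([0.564, 0.048, 0.156], 0.68)]
```

View pics/w4.png

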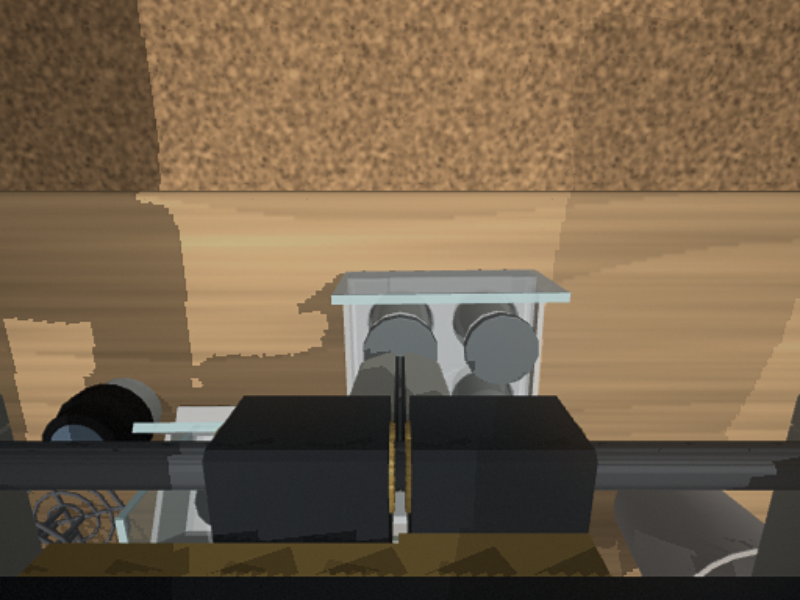

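The tips at (400,355) show no contact yet. Both front lids look level with each other, at (400,345) and (502,347). I'll keep going down until the roughly 4 N plateau shows; the lid has 9 mm of travel, so 5 mm chunks are safe.

```bash
python3 -m inch '[{"x":0,"y":0,"z":0.05,"twist":0,"grip":255},{"x":0,"y":0,"z":0.05,"twist":0,"grip":255},{"x":0,"y":0,"z":0.04,"twist":0,"grip":255},{"x":0,"y":0,"z":0,"twist":0,"grip":255}]'
```

```text
time_s: 8.6
ee_pos: [0.5279, 0.0051, 0.2005]
orientation: [180.0, -0.0, -180.0]
wrist_force: [1.0, -0.1, 0.4]
finger_gap: 0.0003
gripper_force: 0.0
```

```bash
python3 -m inch '[{"x":0,"y":0,"z":0.05,"twist":0,"grip":255},{"x":0,"y":0,"z":0.05,"twist":0,"grip":255},{"x":0,"y":0,"z":0.05,"twist":0,"grip":255},{"x":0,"y":0,"z":0,"twist":0,"grip":255}]'
```

```text
time_s: 9.0
ee_pos: [0.5279, 0.0051, 0.196]
orientation: [180.0, -0.0, -180.0]
wrist_force: [-0.6, -0.1, -0.0]
finger_gap: 0.0006
gripper_force: 0.0
```

```bash
python3 -c "
from h import *
p=grab_frame('wrist');s=grab_frame('scene')
a=cv2.resize(p['pixels'][160:300,180:380],(600,420),interpolation=cv2.INTER_CUBIC)
b=cv2.resize(s['pixels'][150:250,180:300],(480,400),interpolation=cv2.INTER_CUBIC)
c=np.zeros((420,800,3),np.uint8);c[:,:400]=a[:,100:500];c[10:410,400:]=b[:,40:440];cv2.imwrite('pics/c5.png',c[:,:,::-1])
for n in (p,s): print([(np.round(d['at'],3).tolist(),round(d['confidence'],2)) for d in search_frame(n,'can_a')])
"
```

```text
[([0.527, 0.047, 0.188], 0.89), ([0.517, 0.01, 0.193], 0.85), ([0.526, 0.053, 0.188], 0.51), ([0.562, 0.048, 0.151], 0.43)]
[([0.533, 0.013, 0.183], 0.52), ([0.536, 0.058, 0.188], 0.44)]
```

View pics/c5.png

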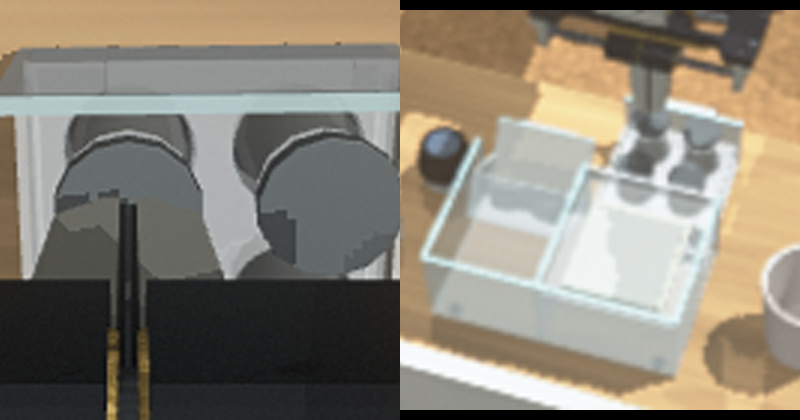

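Left crop: the pressed lid at (130,170) is still as high as its neighbour at (330,200), with the fingertips just above it. The closed tips therefore sit further back than the stated 25 mm, so I'll continue down in small chunks.

```bash
python3 -m inch '[{"x":0,"y":0,"z":0.05,"twist":0,"grip":255},{"x":0,"y":0,"z":0.05,"twist":0,"grip":255},{"x":0,"y":0,"z":0.05,"twist":0,"grip":255},{"x":0,"y":0,"z":0,"twist":0,"grip":255}]'
```

```text
time_s: 9.6
ee_pos: [0.5279, 0.0051, 0.1915]
orientation: [180.0, -0.0, -180.0]
wrist_force: [0.2, 1.3, 0.6]
finger_gap: 0.0006
gripper_force: 0.0
```

```bash
python3 -m inch '[{"x":0,"y":0,"z":0.05,"twist":0,"grip":255},{"x":0,"y":0,"z":0.05,"twist":0,"grip":255},{"x":0,"y":0,"z":0.03,"twist":0,"grip":255},{"x":0,"y":0,"z":0,"twist":0,"grip":255}]'
```

```text
time_s: 10.0
ee_pos: [0.5279, 0.0051, 0.1877]
orientation: [180.0, -0.0, -180.0]
wrist_force: [0.0, 0.3, -0.7]
finger_gap: 0.0005
gripper_force: 0.0
```

```bash
python3 -c "
from h import *
p=grab_frame('wrist');s=observe();print(p['position'],s['ee_pos'],s['effort'])
a=cv2.resize(p['pixels'][150:350,150:400],(750,600),interpolation=cv2.INTER_CUBIC)
cv2.imwrite('pics/c6.png',a[:,:,::-1])
"
```

```text
[0.45326704 0.00520103 0.36273204] [0.5279947  0.00510044 0.18786552] [-4.53933262e-04 -4.58726084e+01 -4.86600530e+01 -2.20207439e-02
  6.33667968e-02  5.33638286e-05]
```

View pics/c6.png

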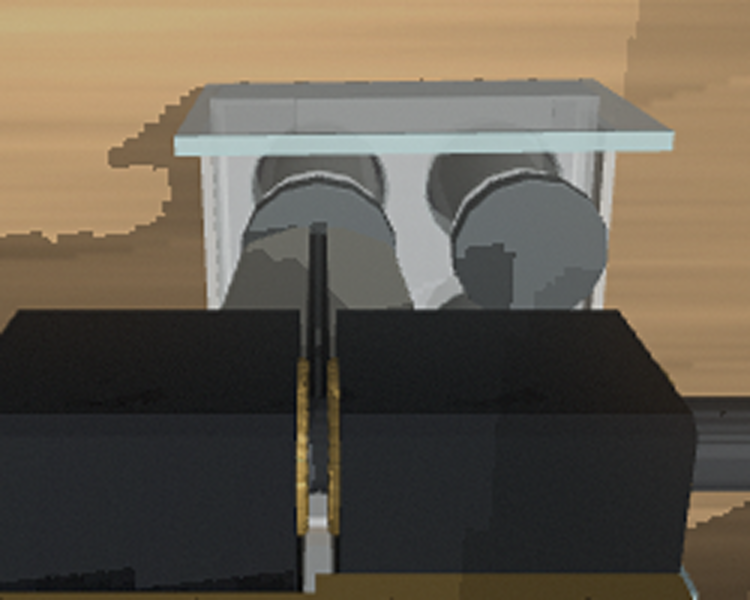

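Right lid 152 px against left 155 px, so they are still about level, and the fingertips end at (318,225). From the image geometry the visible tip is well short of the stated length, so first contact could come near TCP z≈0.18. I'll continue, using force as the guard.

```bash
python3 -m inch '[{"x":0,"y":0,"z":0.05,"twist":0,"grip":255},{"x":0,"y":0,"z":0.05,"twist":0,"grip":255},{"x":0,"y":0,"z":0,"twist":0,"grip":255}]'
```

```text
time_s: 10.35
ee_pos: [0.5279, 0.0051, 0.1846]
orientation: [180.0, -0.0, -180.0]
wrist_force: [-0.8, -0.4, -0.2]
finger_gap: 0.0004
gripper_force: 0.0
```

```bash
python3 -m inch '[{"x":0,"y":0,"z":0.05,"twist":0,"grip":255},{"x":0,"y":0,"z":0.05,"twist":0,"grip":255},{"x":0,"y":0,"z":0,"twist":0,"grip":255}]'
```

```text
time_s: 10.65
ee_pos: [0.5279, 0.0051, 0.1816]
orientation: [180.0, -0.0, -180.0]
wrist_force: [-1.4, 0.5, 0.1]
finger_gap: 0.0004
gripper_force: 0.0
```

```bash
python3 -m inch '[{"x":0,"y":0,"z":0.05,"twist":0,"grip":255},{"x":0,"y":0,"z":0.05,"twist":0,"grip":255},{"x":0,"y":0,"z":0,"twist":0,"grip":255}]'
```

```text
time_s: 10.95
ee_pos: [0.5282, 0.0051, 0.1792]
orientation: [-180.0, 0.0, -180.0]
wrist_force: [0.5, 0.5, 1.7]
finger_gap: 0.0006
gripper_force: 1.3
```

Contact has begun at TCP z≈0.180. Pressing the ~9 mm of lid travel in chunks.

```bash
python3 -m inch '[{"x":0,"y":0,"z":0.04,"twist":0,"grip":255},{"x":0,"y":0,"z":0.04,"twist":0,"grip":255},{"x":0,"y":0,"z":0,"twist":0,"grip":255}]'
```

```text
time_s: 11.25
ee_pos: [0.5281, 0.0051, 0.1765]
orientation: [180.0, 0.0, -180.0]
wrist_force: [-0.2, -0.0, 2.9]
finger_gap: 0.0008
gripper_force: 1.6
```

```bash
python3 -m inch '[{"x":0,"y":0,"z":0.04,"twist":0,"grip":255},{"x":0,"y":0,"z":0.04,"twist":0,"grip":255},{"x":0,"y":0,"z":0.03,"twist":0,"grip":255},{"x":0,"y":0,"z":0,"twist":0,"grip":255}]'
```

```text
time_s: 11.65
ee_pos: [0.5281, 0.0051, 0.1731]
orientation: [-180.0, 0.0, -180.0]
wrist_force: [0.5, -0.8, 3.8]
finger_gap: 0.0007
gripper_force: 1.5
```

```bash
python3 -m inch '[{"x":0,"y":0,"z":0.04,"twist":0,"grip":255},{"x":0,"y":0,"z":0.04,"twist":0,"grip":255},{"x":0,"y":0,"z":0,"twist":0,"grip":255}]'
```

```text
time_s: 11.95
ee_pos: [0.5281, 0.0051, 0.1706]
orientation: [180.0, -0.0, -180.0]
wrist_force: [0.6, 0.5, 3.0]
finger_gap: 0.0002
gripper_force: 1.5
```

```bash
python3 -m inch '[{"x":0,"y":0,"z":0.04,"twist":0,"grip":255},{"x":0,"y":0,"z":0.03,"twist":0,"grip":255},{"x":0,"y":0,"z":0,"twist":0,"grip":255}]'
```

```text
time_s: 12.25
ee_pos: [0.5282, 0.0051, 0.1691]
orientation: [180.0, 0.0, -180.0]
wrist_force: [-0.0, -0.1, 7.2]
finger_gap: 0.0003
gripper_force: 3.1
```

The stop is reached. One more millimetre to seat it firmly.

```bash
python3 -m inch '[{"x":0,"y":0,"z":0.03,"twist":0,"grip":255},{"x":0,"y":0,"z":0,"twist":0,"grip":255}]'
```

```text
time_s: 12.45
ee_pos: [0.5285, 0.0051, 0.1687]
orientation: [-180.0, 0.1, -180.0]
wrist_force: [-0.9, 0.3, 8.1]
finger_gap: 0.0003
gripper_force: 4.1
```

The lid is seated: force is well above 4 N, and travel was about 10.9 mm including foam. Next, lift and move to the left lid (+46.3 mm in y).

```bash
python3 -m inch '[{"x":0,"y":0,"z":-0.4,"twist":0,"grip":255},{"x":0,"y":0,"z":-0.4,"twist":0,"grip":255},{"x":0.01,"y":0.77,"z":0,"twist":0,"grip":255},{"x":0.01,"y":0.77,"z":0,"twist":0,"grip":255},{"x":0,"y":0,"z":0.15,"twist":0,"grip":255},{"x":0,"y":0,"z":0.1,"twist":0,"grip":255},{"x":0,"y":0,"z":0,"twist":0,"grip":255}]'
```

```text
time_s: 13.15
ee_pos: [0.527, 0.0506, 0.1836]
orientation: [-180.0, -0.1, -180.0]
wrist_force: [-0.7, -0.4, 0.0]
finger_gap: 0.0007
gripper_force: 0.0
```

```bash
python3 -m inch '[{"x":0,"y":0,"z":0.04,"twist":0,"grip":255},{"x":0,"y":0,"z":0.04,"twist":0,"grip":255},{"x":0,"y":0,"z":0.04,"twist":0,"grip":255},{"x":0,"y":0,"z":0.04,"twist":0,"grip":255},{"x":0,"y":0,"z":0.04,"twist":0,"grip":255},{"x":0,"y":0,"z":0.04,"twist":0,"grip":255},{"x":0,"y":0,"z":0,"twist":0,"grip":255}]'
```

```text
time_s: 13.85
ee_pos: [0.5276, 0.0512, 0.1774]
orientation: [-180.0, 0.0, -180.0]
wrist_force: [-0.6, -0.4, 2.4]
finger_gap: 0.0008
gripper_force: 1.5
```

```bash
python3 -m inch '[{"x":0,"y":0,"z":0.04,"twist":0,"grip":255},{"x":0,"y":0,"z":0.04,"twist":0,"grip":255},{"x":0,"y":0,"z":0.03,"twist":0,"grip":255},{"x":0,"y":0,"z":0.03,"twist":0,"grip":255},{"x":0,"y":0,"z":0,"twist":0,"grip":255}]'
```

```text
time_s: 14.35
ee_pos: [0.5275, 0.0513, 0.1728]
orientation: [-180.0, 0.0, -180.0]
wrist_force: [-0.2, 0.2, 3.5]
finger_gap: 0.0005
gripper_force: 1.5
```

```bash
python3 -m inch '[{"x":0,"y":0,"z":0.04,"twist":0,"grip":255},{"x":0,"y":0,"z":0.04,"twist":0,"grip":255},{"x":0,"y":0,"z":0.03,"twist":0,"grip":255},{"x":0,"y":0,"z":0,"twist":0,"grip":255}]'
```

```text
time_s: 14.75
ee_pos: [0.5275, 0.0513, 0.1695]
orientation: [-180.0, -0.0, -180.0]
wrist_force: [0.3, -0.2, 2.9]
finger_gap: 0.0007
gripper_force: 1.7
```

```bash
python3 -m inch '[{"x":0,"y":0,"z":0.04,"twist":0,"grip":255},{"x":0,"y":0,"z":0.03,"twist":0,"grip":255},{"x":0,"y":0,"z":0,"twist":0,"grip":255}]'
```

```text
time_s: 15.05
ee_pos: [0.5281, 0.0513, 0.1685]
orientation: [-180.0, 0.1, -180.0]
wrist_force: [-1.0, -0.6, 8.9]
finger_gap: 0.0008
gripper_force: 4.0
```

Both lids are seated. First contact puts the real tip about 10 mm behind the TCP. So for the tray lip (z 0.177–0.181) I'll use TCP z≈0.162, coming down at x≈0.468, y≈0.028.

```bash
python3 -m inch '[{"x":0,"y":0,"z":-0.4,"twist":0,"grip":255},{"x":0,"y":0,"z":-0.4,"twist":0,"grip":255},{"x":0.7,"y":-0.26,"z":0,"twist":0,"grip":255},{"x":0.7,"y":-0.26,"z":0,"twist":0,"grip":255},{"x":0.6,"y":-0.25,"z":0,"twist":0,"grip":255},{"x":0,"y":0,"z":0.5,"twist":0,"grip":255},{"x":0,"y":0,"z":0.47,"twist":0,"grip":255},{"x":0,"y":0,"z":0,"twist":0,"grip":255}]'
python3 -c "
from h import *
shoot('w7',('tray_front','can_a','lid_a_top'))"
```

```text
time_s: 15.85
ee_pos: [0.4661, 0.0285, 0.1595]
orientation: [180.0, -0.2, -180.0]
wrist_force: [-0.5, -0.3, -0.3]
finger_gap: 0.0005
gripper_force: 0.0
tray_front [([0.555, 0.031, 0.142], 0.65)]
can_a [([0.55, 0.026, 0.15], 0.63)]
lid_a_top []
```

View pics/w7.png

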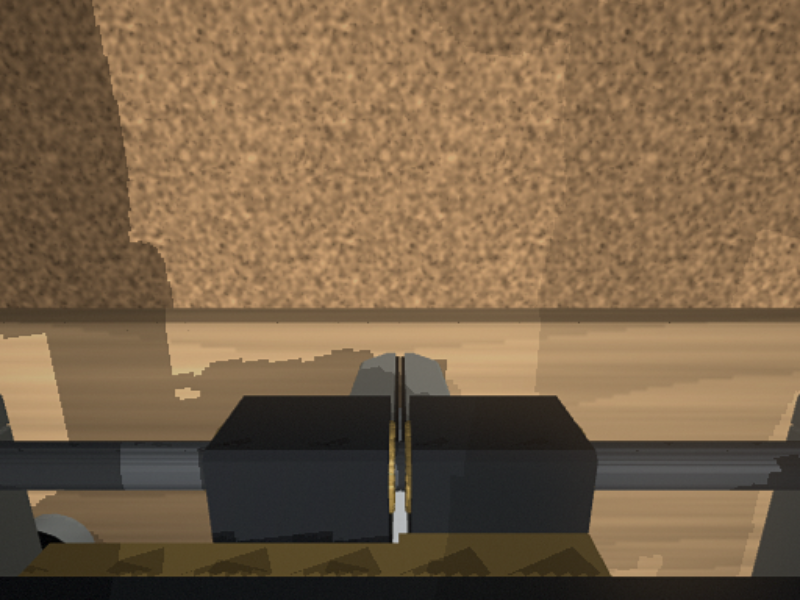

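The view shows only the shelf and the fingers at (400,360), with nothing under them. Pushing along +x, slowly to contact first.

```bash
python3 -m inch '[{"x":-0.2,"y":0,"z":0,"twist":0,"grip":255},{"x":-0.2,"y":0,"z":0,"twist":0,"grip":255},{"x":-0.1,"y":0,"z":0,"twist":0,"grip":255},{"x":-0.1,"y":0,"z":0,"twist":0,"grip":255},{"x":-0.1,"y":0,"z":0,"twist":0,"grip":255},{"x":-0.1,"y":0,"z":0,"twist":0,"grip":255},{"x":-0.1,"y":0,"z":0,"twist":0,"grip":255},{"x":-0.1,"y":0,"z":0,"twist":0,"grip":255}]'
```

```text
time_s: 16.85
ee_pos: [0.4976, 0.0283, 0.1624]
orientation: [180.0, -0.0, -180.0]
wrist_force: [-0.8, 0.6, 0.0]
finger_gap: -0.0
gripper_force: 0.5
```

```bash
python3 -m inch '[{"x":-0.1,"y":0,"z":0,"twist":0,"grip":255},{"x":-0.1,"y":0,"z":0,"twist":0,"grip":255},{"x":-0.1,"y":0,"z":0,"twist":0,"grip":255},{"x":-0.1,"y":0,"z":0,"twist":0,"grip":255},{"x":-0.1,"y":0,"z":0,"twist":0,"grip":255},{"x":-0.1,"y":0,"z":0,"twist":0,"grip":255}]'
python3 - <<'E'
from h import *
p=grab_frame("top"); s=grab_frame("scene")
for q in(p,s): print([(np.round(d["at"],3).tolist(),round(d["confidence"],2)) for d in search_frame(q,"can_a")],[(np.round(d["at"],3).tolist(),round(d["confidence"],2)) for d in search_frame(q,"tray_front")])
E
```

```text
time_s: 17.45
ee_pos: [0.5156, 0.0282, 0.1624]
orientation: [-180.0, -0.0, -180.0]
wrist_force: [-1.6, 0.4, 0.0]
finger_gap: 0.0005
gripper_force: 0.5
[] []
[([0.562, 0.014, 0.175], 0.65), ([0.563, 0.051, 0.179], 0.59)] [([0.534, 0.033, 0.168], 0.69)]
```

The tray is moving: lids have shifted and there's about −1.6 N drag. Continue toward home.

```bash
python3 -m inch '[{"x":-0.13,"y":0,"z":0,"twist":0,"grip":255},{"x":-0.13,"y":0,"z":0,"twist":0,"grip":255},{"x":-0.13,"y":0,"z":0,"twist":0,"grip":255},{"x":-0.13,"y":0,"z":0,"twist":0,"grip":255},{"x":-0.13,"y":0,"z":0,"twist":0,"grip":255},{"x":-0.13,"y":0,"z":0,"twist":0,"grip":255},{"x":-0.13,"y":0,"z":0,"twist":0,"grip":255},{"x":-0.13,"y":0,"z":0,"twist":0,"grip":255}]'
```

```text
time_s: 18.55
ee_pos: [0.547, 0.0282, 0.1624]
orientation: [180.0, -0.0, -180.0]
wrist_force: [0.1, 0.7, 1.4]
finger_gap: 0.0003
gripper_force: 0.5
```

```bash
python3 -m inch '[{"x":-0.13,"y":0,"z":0,"twist":0,"grip":255},{"x":-0.13,"y":0,"z":0,"twist":0,"grip":255},{"x":-0.13,"y":0,"z":0,"twist":0,"grip":255},{"x":-0.13,"y":0,"z":0,"twist":0,"grip":255},{"x":-0.13,"y":0,"z":0,"twist":0,"grip":255},{"x":-0.13,"y":0,"z":0,"twist":0,"grip":255},{"x":0,"y":0,"z":0,"twist":0,"grip":255}]'
```

```text
time_s: 19.25
ee_pos: [0.5707, 0.028, 0.1625]
orientation: [-180.0, 0.0, -180.0]
wrist_force: [1.0, 0.3, -1.0]
finger_gap: 0.0005
gripper_force: 0.0
```

```bash
python3 -m inch '[{"x":-0.07,"y":0,"z":0,"twist":0,"grip":255},{"x":-0.07,"y":0,"z":0,"twist":0,"grip":255},{"x":-0.07,"y":0,"z":0,"twist":0,"grip":255},{"x":-0.07,"y":0,"z":0,"twist":0,"grip":255},{"x":-0.07,"y":0,"z":0,"twist":0,"grip":255},{"x":-0.07,"y":0,"z":0,"twist":0,"grip":255}]'
python3 - <<'E'
from h import *
s=grab_frame("scene")
for q in(s,): print([(np.round(d["at"],3).tolist(),round(d["confidence"],2)) for d in search_frame(q,"can_a")],[(np.round(d["at"],3).tolist(),round(d["confidence"],2)) for d in search_frame(q,"tray_front")])
E
```

```text
time_s: 19.85
ee_pos: [0.5828, 0.0282, 0.1625]
orientation: [-180.0, -0.0, -180.0]
wrist_force: [-0.6, -0.5, -0.6]
finger_gap: 0.0004
gripper_force: 0.5
[] []
```

Now 1 mm per row until the stop shows in the force.

```bash
python3 -m inch '[{"x":-0.035,"y":0,"z":0,"twist":0,"grip":255},{"x":-0.035,"y":0,"z":0,"twist":0,"grip":255},{"x":-0.035,"y":0,"z":0,"twist":0,"grip":255},{"x":-0.035,"y":0,"z":0,"twist":0,"grip":255},{"x":0,"y":0,"z":0,"twist":0,"grip":255}]'
```

```text
time_s: 20.5
ee_pos: [0.5863, 0.0282, 0.1624]
orientation: [180.0, -0.1, -180.0]
wrist_force: [-4.9, 0.7, 2.6]
finger_gap: 0.0006
gripper_force: 2.5
```

```bash
python3 -m inch '[{"x":-0.035,"y":0,"z":0,"twist":0,"grip":255},{"x":-0.02,"y":0,"z":0,"twist":0,"grip":255},{"x":0,"y":0,"z":0,"twist":0,"grip":255}]'
```

```text
time_s: 20.8
ee_pos: [0.5864, 0.0283, 0.1624]
orientation: [-180.0, -0.3, -180.0]
wrist_force: [-12.5, -0.3, 8.1]
finger_gap: 0.0008
gripper_force: 6.7
```

Solid stop at −12.5 N, with travel consistent with 100 mm. Back off, check by camera, and move in front of the bin lip.

```bash
python3 -m inch '[{"x":0.4,"y":0,"z":0,"twist":0,"grip":255},{"x":0.85,"y":0,"z":0,"twist":0,"grip":255},{"x":0.85,"y":0,"z":0,"twist":0,"grip":255},{"x":0,"y":-0.9,"z":0,"twist":0,"grip":255},{"x":0,"y":-0.9,"z":0,"twist":0,"grip":255},{"x":0,"y":-0.9,"z":0,"twist":0,"grip":255},{"x":0,"y":-0.8,"z":0.08,"twist":0,"grip":255},{"x":0,"y":0,"z":0,"twist":0,"grip":255}]'
python3 - <<'E'
from h import *
s=grab_frame("scene");t=grab_frame("top")
for q in(s,t):
  for n in("tray_front","bin_lip","can_a","loupe"): print(n,[(np.round(d["at"],3).tolist(),round(d["confidence"],2)) for d in search_frame(q,n)])
a=cv2.resize(s["pixels"][150:250,180:300],(480,400),interpolation=cv2.INTER_CUBIC)
b=cv2.resize(t["pixels"][130:250,200:350][:,25:105],(267,400),interpolation=cv2.INTER_CUBIC)
cv2.imwrite("pics/c8.png",np.hstack([a,b])[:,:,::-1])
E
```

```text
time_s: 21.6
ee_pos: [0.5256, -0.0795, 0.16]
orientation: [-179.9, 0.0, 179.9]
wrist_force: [0.0, 0.7, 0.7]
finger_gap: 0.0004
gripper_force: 0.0
tray_front []
bin_lip [([0.596, -0.078, 0.173], 0.98)]
can_a []
loupe [([0.604, -0.164, 0.17], 0.67)]
tray_front []
bin_lip []
can_a []
loupe []
```

View pics/c8.png

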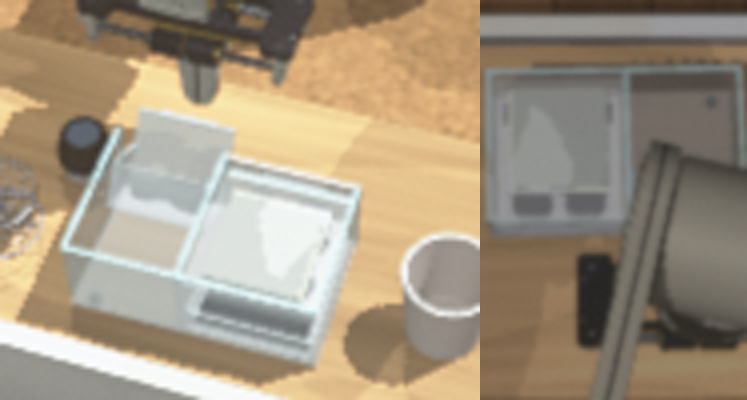

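The tray is flush with the front (right crop, front edge at y≈230) and the bin is still open at (180,150). Pushing the bin lip along +x, rising slightly with it.

```bash
python3 -m inch '[{"x":-0.25,"y":0,"z":0,"twist":0,"grip":255},{"x":-0.25,"y":0,"z":0,"twist":0,"grip":255},{"x":-0.1,"y":0,"z":0,"twist":0,"grip":255},{"x":-0.1,"y":0,"z":0,"twist":0,"grip":255},{"x":-0.1,"y":0,"z":-0.03,"twist":0,"grip":255},{"x":-0.1,"y":0,"z":-0.03,"twist":0,"grip":255},{"x":-0.1,"y":0,"z":-0.03,"twist":0,"grip":255},{"x":-0.1,"y":0,"z":-0.03,"twist":0,"grip":255}]'
```

```text
time_s: 22.9
ee_pos: [0.5587, -0.0769, 0.1638]
orientation: [-180.0, 0.0, -180.0]
wrist_force: [-1.2, 0.0, 1.2]
finger_gap: 0.0003
gripper_force: 0.6
```

```bash
python3 -m inch '[{"x":-0.1,"y":0,"z":-0.03,"twist":0,"grip":255},{"x":-0.1,"y":0,"z":-0.03,"twist":0,"grip":255},{"x":-0.1,"y":0,"z":-0.03,"twist":0,"grip":255},{"x":-0.1,"y":0,"z":-0.03,"twist":0,"grip":255},{"x":-0.1,"y":0,"z":-0.03,"twist":0,"grip":255},{"x":-0.1,"y":0,"z":-0.03,"twist":0,"grip":255},{"x":-0.07,"y":0,"z":0,"twist":0,"grip":255},{"x":0,"y":0,"z":0,"twist":0,"grip":255}]'
```

```text
time_s: 23.7
ee_pos: [0.5789, -0.0768, 0.169]
orientation: [-180.0, 0.0, -180.0]
wrist_force: [0.0, 1.3, -0.8]
finger_gap: 0.0005
gripper_force: 0.0
```

```bash
python3 -m inch '[{"x":-0.05,"y":0,"z":-0.02,"twist":0,"grip":255},{"x":-0.05,"y":0,"z":-0.02,"twist":0,"grip":255},{"x":-0.05,"y":0,"z":0,"twist":0,"grip":255},{"x":-0.035,"y":0,"z":0,"twist":0,"grip":255},{"x":-0.035,"y":0,"z":0,"twist":0,"grip":255},{"x":0,"y":0,"z":0,"twist":0,"grip":255}]'
```

```text
time_s: 24.3
ee_pos: [0.5854, -0.0768, 0.1703]
orientation: [-180.0, 0.0, -180.0]
wrist_force: [0.2, -0.9, 0.8]
finger_gap: 0.0006
gripper_force: 0.0
```

```bash
python3 -m inch '[{"x":-0.035,"y":0,"z":0,"twist":0,"grip":255},{"x":-0.035,"y":0,"z":0,"twist":0,"grip":255},{"x":0,"y":0,"z":0,"twist":0,"grip":255}]'
```

```text
time_s: 24.6
ee_pos: [0.5873, -0.0768, 0.1702]
orientation: [180.0, -0.0, -180.0]
wrist_force: [-0.7, -0.9, 0.6]
finger_gap: 0.0003
gripper_force: 0.2
```

```bash
python3 -m inch '[{"x":-0.035,"y":0,"z":0,"twist":0,"grip":255},{"x":-0.035,"y":0,"z":0,"twist":0,"grip":255},{"x":0,"y":0,"z":0,"twist":0,"grip":255}]'
```

```text
time_s: 24.9
ee_pos: [0.5876, -0.0768, 0.1701]
orientation: [180.0, -0.2, -180.0]
wrist_force: [-11.7, -0.1, 6.8]
finger_gap: 0.0004
gripper_force: 5.7
```

Solid stop at TCP x=0.5876, as predicted (0.587), so the bin is shut. Withdraw and verify.

```bash
python3 -m inch '[{"x":0.4,"y":0,"z":0,"twist":0,"grip":255},{"x":0.9,"y":0,"z":0,"twist":0,"grip":255},{"x":0.9,"y":0,"z":0,"twist":0,"grip":255},{"x":0.9,"y":0,"z":-0.9,"twist":0,"grip":255},{"x":0.9,"y":0,"z":-0.9,"twist":0,"grip":255},{"x":0.9,"y":0.9,"z":-0.9,"twist":0,"grip":255},{"x":0,"y":1,"z":-0.9,"twist":0,"grip":255},{"x":0,"y":0,"z":0,"twist":0,"grip":255}]'
python3 - <<'E'
from h import *
s=grab_frame("scene");t=grab_frame("top")
a=cv2.resize(s["pixels"][150:250,180:300],(480,400),interpolation=cv2.INTER_CUBIC)
b=cv2.resize(t["pixels"][140:240,220:300],(320,400),interpolation=cv2.INTER_CUBIC)
cv2.imwrite("pics/c9.png",np.hstack([a,b])[:,:,::-1])
E
```

```text
time_s: 25.7
ee_pos: [0.444, -0.0178, 0.2832]
orientation: [-180.0, 0.5, -179.9]
wrist_force: [-0.2, -0.5, 0.8]
finger_gap: 0.0004
gripper_force: 0.0
```

View pics/c9.png

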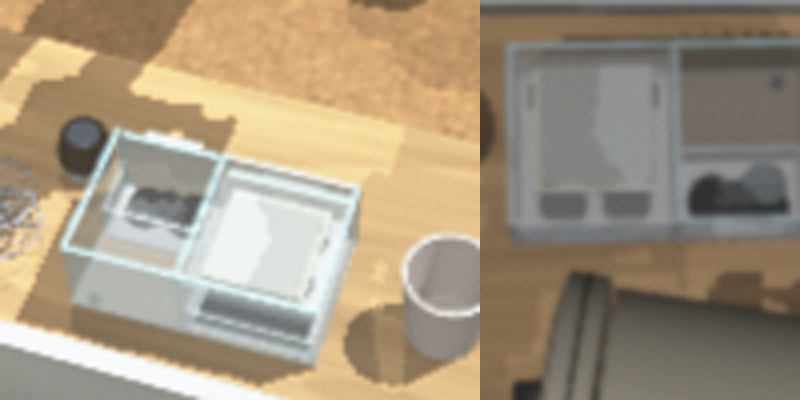

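The tray front (right crop, y≈230) and the bin front (left crop, (165,140)) are both flush, the loupe and cup are unmoved, and the arm is clear. Handing in.

```bash
python3 -c "
from workcell import *
print(sign_off())"
```

```text
the job is handed in; nothing more can be done
None
```

I pressed both proud lids down, pushed the tray home and then tipped the bin shut. I handed the job in at about 26 s with the arm clear. The highest wrist-force reading was about 15 N, the pictures show the tray and bin flush, and the sign-off returned no verdict.

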